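# Try the desk-leg boots on the leg stub and sort them

### The arm

A 6-joint arm with a two-finger parallel gripper is mounted at the origin on the work surface. World frame = base frame: x ahead of the robot, y to its left, z up, the work surface at z = 0. Lengths are in m, angles in degrees, forces in N, time in s.
With the tool pointing down it reaches from about 0.3 to 0.75 m from the base axis. Payload 8.5 kg.
Tool frame: the origin (TCP) lies midway between the tips of the shut fingers; the grasp point (between the pads) lies grasp_offset behind it (grasp_offset is the distance from the TCP to the grasp point, in m); z points along the fingers, y is the line along which they close (so a half turn about z gives the same grasp; the last joint's range is limited). The gripper opens to 85 mm and grips with 20 to 120 N. Pads are 22 mm wide; open, the fingers measure 114 mm over their backs; the gripper's body (76 mm by 85 mm) begins 54 mm behind the grasp point. The pads swing forward as they close: fully open they stand 13 mm farther back than shut.
Start: joints at [-86.305, 21.807, 74.336, -0, 83.858, -12.336], TCP at [0.152, -0.529, 0.231] pointing down, gripper open.
Joint ranges: [-178.18, 178.18], [-50.72, 133.34], [12.68, 142.11], [-81.47, 261.47], [9.98, 163.14], [-165.26, 165.26]. Speed limits (degrees/s): [136.94, 136.94, 180, 180, 180, 180].

### API

Orientations are given as a 3x3 rotation matrix whose columns are the frame's x, y, z axes.
In Python, from rig import observe, get_image, camera_params, close_job, grasp_offset gives the robot as it stands.
- The arm moves only by the shell command python3 -m handwheel 'ROWS' [OPENING] [FORCE]. ROWS is JSON, a list of rows, each a list of 2 entries, a list of its own where there are three numbers: the shift along the tool's x, y, z as a fraction of full scale, then the turn, a rotation vector about the tool's x, y, z as a fraction of full scale. In form: [[[dx, dy, dz], [ax, ay, az]], ...]. A call has 1 to 10 rows; each row is the pose to reach, as a shift and turn from the pose commanded when the call began, along the tool's axes at that moment, turning the shorter way round; what a row does not reach only later rows make up. Full scale, the value 1, is 0.5 m for a shift and pi rad for a turn. A row lasts 1/10 s, in which the tool goes at most 50 mm and 8.59 degrees, less where a joint would pass 70% of its speed; a pose out of reach is approached as far as the arm can. A call with a number of a shift or a turn outside -1 to 1 is refused whole. A call with a gripper value outside its range is refused whole. OPENING is the opening, from 0 (shut) to 1 (fully open), set as the call begins (- or left out, the last holds). The fingers move at their own pace and stop on an object; FORCE is the grip in N (left out, the last holds). Time passes only in rows, so rows that repeat a pose let the fingers close. It gives the time, the measured TCP pose, the force, the opening and the grip force at its end, in the units of the state.
- observe(): the state, without advancing time (a new reading comes with each control period).
- get_image(name): name is "scene" or "top" or "wrist"; returns (picture, depth): 384x512x3 uint8, red, green, blue; 384x512 float32, m along the optical axis (not along the pixel's ray), 0 where there is no reading.
- camera_params(name): a dict with "K" (3x3 intrinsics, pixels), "R" (3x3) and "t" (3): a world point X has camera coordinates R X + t. Camera axes: x right, y down, z forward; pixel columns grow to the right and rows downward; lengths in m; the calibration is good to about 2 mm. A picture is of the moment at which its call begins: read the wrist's pose just before it. camera_params takes no time and is no camera call; for the wrist camera it gives the pose at the moment of the call.
- close_job(): hands the job in; it is judged then, once.
The state is a dict: "time_s": time; "q": joint angles; "qvel": joint speeds; "joint_efforts": joint torques, N m; "position": TCP position; "tool_rot": TCP orientation; "ft_force": force on the tool from outside, world axes, zero at the start; "wrist_torque": the same for the moment, N m; "grip_width": finger opening in m; "gripper_force": force on a finger pad.
Only numpy, scipy, OpenCV 4.12 (cv2) and the standard library are available. Lean on these libraries where they do the work, as an engineer would, in place of code of your own. Each camera call takes 0.05 s, during which the arm holds its last target. There are 200 camera calls.

### The job

Two grey leg boots lie on the cardboard, and only one of them has a socket big enough for our desk's legs, like the steel stub of leg on the gauge. Leave the boot that goes on slid fully home over the stub, its open end up against the wooden stop, and lay the boot that does not fit down flat in the white tray. Leave the flask, carton and cream jar where they are.

Things in the scene. Friction and masses are not known exactly. Their poses are not given: they have to be found in the camera images.
- gauge: Fit gauge of brown wood, fixed to the desk: a stop block 40 x 110 x 50 mm high, from whose face a level round steel stub (30 mm diameter, 70 mm long, last 8 mm tapering to 20 mm) sticks out to -x, its axis 28 mm above the desk, with a guide rail on each side. Origin: on the desk under the stub's axis, in the plane of the stop face. x points along the stub into the block; z up.
- lane_mouth (a point): Desk level, midway between the mouths of the gauge's two wooden guide rails, 195 mm before the stop face. The rails are 20 mm high, 12 mm thick and 62 mm apart inside, from the stop face to 150 mm before it, then flare to 105 mm apart at the mouth; between them is bare desk. Axes as the gauge.
- stub_root (a point): Where the stub's axis meets the stop face of the gauge, 28 mm above the desk; axes as the gauge.
- stub_tip (a point): Centre of the free end of the stub, 70 mm before the stop face.
- boot_wide: Light grey plastic boot for a tubular desk leg: a square block 56 x 56 mm, 90 mm long, lying on a flat side, with a round blind socket 40 mm wide and 80 mm deep in one end. Origin: centre of its underside. x points along it from the closed end (-45 mm) to the open end (+45 mm); z up; socket axis 28 mm up. About 0.18 kg. Slides over the stub. Either boot may lie on the left or the right.
- boot_narrow: Light grey plastic boot for a tubular desk leg: a square block 56 x 56 mm, 90 mm long, lying on a flat side, with a round blind socket 22 mm wide and 80 mm deep in one end. Origin: centre of its underside. x points along it from the closed end (-45 mm) to the open end (+45 mm); z up; socket axis 28 mm up. About 0.18 kg. Too narrow to go over the stub. Outside it is the same as the other.
- boot_wide_mouth (a point): Centre of the open end of the boot with the 40 mm socket, on the socket's axis; x points out of the socket.
- boot_narrow_center (a point): Middle of the boot with the 22 mm socket, on the socket's axis, 28 mm above its underside; axes as the boot.
- mat: Sheet of brown cardboard fixed to the desk, 240 (x) x 280 (y) x 3 mm thick, on which the two boots lie side by side. Origin: centre of its underside. It lies left or right of the gauge.
- tray: White plastic open tray fixed to the desk on the side of the gauge away from the cardboard, 172 x 172 x 35 mm high outside, walls 6 mm (160 x 160 mm inside), floor 6 mm thick. Origin: centre of its underside.
- flask: Small pink drinking flask with a black cap, 68 mm diameter, 130 mm high, standing beyond the work; leave it alone. Origin: centre of its underside.
- carton: Small dark blue drink carton with a yellow cap, 45 x 60 x 104 mm high, standing; leave it alone. Origin: centre of its underside.
- cream_jar: White round cream jar, 80 mm diameter, 60 mm high; leave it alone. Origin: centre of its underside.
Mind the look-alikes: they are no part of the job. Leave any green or red look-alike of the boot_narrow alone.

How it is judged (in metres and radians):
At the end, for the whole second after the job is handed in: Wide-socket boot on the stub: mouth within 8 mm of the stop, within 7 mm of the stub axis sideways and in height, aligned within 0.12 rad. Narrow-socket boot in the tray: middle within 80 mm of its centre each way, 20 to 45 mm above the desk, lying level within 0.15 rad. Both at rest (x of boot_wide_mouth in the frame of stub_root between -0.008 and 0.004 m and y of boot_wide_mouth in the frame of stub_root between -0.007 and 0.007 m and z of boot_wide_mouth in the frame of stub_root between -0.007 and 0.007 m and angle between the x axis of boot_wide and the x axis of gauge, either way round below 0.12 rad and linear speed of each of boot_wide, boot_narrow below 0.02 m/s and x of boot_narrow_center in the frame of tray between -0.08 and 0.08 m and y of boot_narrow_center in the frame of tray between -0.08 and 0.08 m and height (world z) of boot_narrow_center between 0.02 and 0.045 m and angle between boot_narrow's own x axis and vertical between 1.42 and 1.72 rad); the robot touches nothing.
It fails at once if the flask is shifted by more than 30 mm (distance of flask from where it was at the start of the episode above 0.03 m).
It fails at once if the carton is shifted by more than 30 mm (distance of carton from where it was at the start of the episode above 0.03 m).
It fails at once if the cream jar is shifted by more than 30 mm (distance of cream_jar from where it was at the start of the episode above 0.03 m).
It also fails if it takes over 72 s, if anything falls off the work surface, if the arm or the gripper's body presses on something with over 40 N, if the wrist force passes 120 N, or if a joint passes its speed limit or range.

## Working session

There is one attempt and no reset: what is moved stays moved. The work goes in short steps, Python scripts to look and compute and a shell command to move; the robot and the scene stay as the last step left them, time stands still between calls to the robot, and variables do not carry over. Pictures are saved under pics/ and viewed, at most 10 in all, crops included, and the job is handed in when it is done.

```bash
mkdir -p pics; python3 - <<'E'
from rig import *
import cv2,numpy as np
s=observe();print(s['position'],np.round(s['tool_rot'],3).tolist(),s['time_s'],s['grip_width'],grasp_offset)
for n in('top','scene'):
    im,d=get_image(n);cv2.imwrite(f'pics/{n}0.png',im[:,:,::-1]);np.save(f'pics/{n}0.npy',d)
    p=camera_params(n);print(n,np.round(p['K'],1).tolist(),np.round(p['R'],3).tolist(),p['t'])
E
```

```text
[ 0.15185741 -0.52832135  0.23067887] [[0.961, 0.276, -0.0], [0.276, -0.961, 0.002], [0.0, -0.001, -1.0]] 0.0 0.08549777883651699 0.0187
top [[410.7, 0.0, 253.6], [0.0, 410.7, 192.2], [0.0, 0.0, 1.0]] [[0.017, -1.0, -0.001], [-0.983, -0.016, -0.182], [0.182, 0.005, -0.983]] [0.08038673 0.56768831 1.39534438]
scene [[399.7, 0.0, 260.8], [0.0, 399.7, 189.0], [0.0, 0.0, 1.0]] [[0.846, 0.533, -0.005], [0.404, -0.649, -0.645], [-0.347, 0.543, -0.764]] [-0.52337893 -0.15420773  1.34259436]
```

View pics/top0.png

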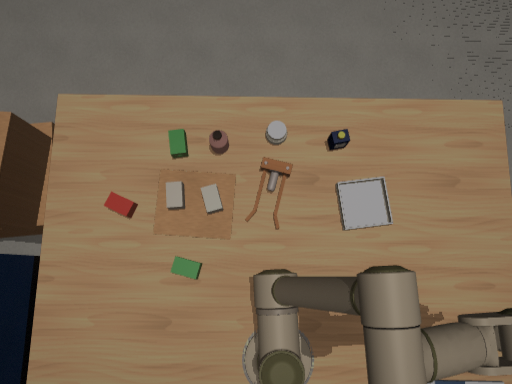

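View pics/scene0.png

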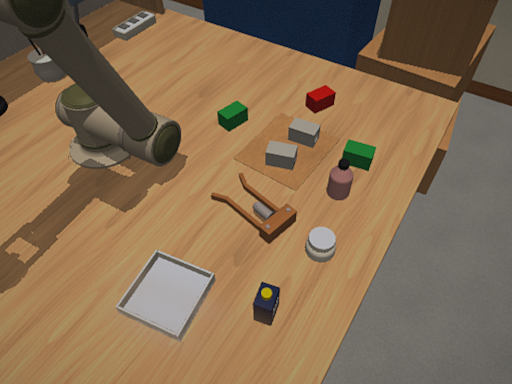

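The top view shows the grey boots at about (175,195) and (211,199), the gauge at (276,167) with its stub at (273,180), and the tray at (365,203). The scene view shows the same layout. Next I'll measure them.

```bash
cat > h.py <<'E'
import cv2,numpy as np
from rig import *
def ray(p,uv,z):
    "pixels -> world points on the plane at height z"
    uv=np.atleast_2d(np.float64(uv));c=-p['R'].T@p['t']
    d=np.c_[uv,np.ones(len(uv))]@np.linalg.inv(p['K']).T@p['R']
    return c+d*((z-c[2])/d[:,2])[:,None]
def cloud(p,d):
    v,u=np.mgrid[:d.shape[0],:d.shape[1]]
    x=np.stack([u,v,np.ones_like(u)],-1)@np.linalg.inv(p['K']).T*d[...,None]
    return (x-p['t'])@p['R']
def blob(m,uv):
    "connected component of mask nearest to a pixel"
    n,l,st,c=cv2.connectedComponentsWithStats(m.astype(np.uint8))
    ok=[i for i in range(1,n) if st[i,4]>25]
    return l==min(ok,key=lambda i:np.hypot(*(c[i]-uv)))
def rect(pts):
    "min area rectangle of ground points: centre, long side direction deg, sizes"
    (c,s,a)=cv2.minAreaRect(np.float32(pts[:,:2]*1000))
    if s[0]<s[1]: s=s[::-1];a+=90
    return np.round(np.array(c)/1000,4),round((a+90)%180-90,1),np.round(s)
def step(T,Rt=None):
    "shift and turn (fractions) from the measured pose to a target TCP pose"
    from scipy.spatial.transform import Rotation as Ro
    s=observe();R=np.array(s['tool_rot'])
    a=np.zeros(3) if Rt is None else Ro.from_matrix(R.T@Rt).as_rotvec()/np.pi
    return np.round(R.T@(np.array(T)-s['position'])/.5,4),np.round(a,4)
def down(yaw):
    "tool down with its closing axis (y) at heading yaw (deg)"
    a=np.radians(yaw);y=np.array([np.cos(a),np.sin(a),0]);z=np.array([0,0,-1.])
    return np.c_[np.cross(y,z),y,z]
E
python3 - <<'E'
from h import *
im=cv2.imread('pics/top0.png');d=np.load('pics/top0.npy');p=camera_params('top')
for n in('top','scene'):
    q=camera_params(n);print(n,-q['R'].T@q['t'])
hsv=cv2.cvtColor(im,cv2.COLOR_BGR2HSV);X=cloud(p,d);Z=X[...,2]
grey=(hsv[...,1]<50)&(hsv[...,2]>90)
for uv,z0,z1,z in(((175,195),.05,.07,.059),((211,199),.05,.07,.059),((365,203),.0,.05,.035)):
    b=blob(grey,uv);v,u=np.nonzero(b);print(uv,b.sum(),'z',np.percentile(Z[b],[5,50,95]).round(3))
    m=b&(Z>z0)&(Z<z1); v,u=np.nonzero(m)
    print(' ray',rect(ray(p,np.c_[u,v],z)),'cloud',rect(X[m]))
for uv in((276,167),(273,180),(258,190),(280,195),(219,140),(276,131),(339,139),(120,204),(178,143)): print(uv,X[uv[1],uv[0]].round(3))
cv2.imwrite('pics/crop.png',cv2.resize(im[120:250,140:300],None,fx=5,fy=4.6,interpolation=2)[:600])
E
```

```text
top [0.30304863 0.08324939 1.47544876]
scene [ 0.97136857 -0.55056721  0.92389609]
(175, 195) 401 z [0.053 0.058 0.063]
 ray (array([0.553 , 0.3692]), 6.3, array([90., 55.])) cloud (array([0.5535, 0.3697]), 5.5, array([89., 55.]))
(211, 199) 402 z [0.053 0.058 0.064]
 ray (array([0.5426, 0.2377]), 16.9, array([90., 55.])) cloud (array([0.543 , 0.2383]), 16.6, array([91., 55.]))
(365, 203) 2196 z [0.001 0.006 0.036]
 ray (array([ 0.5395, -0.3043]), 8.2, array([173., 171.])) cloud (array([ 0.5428, -0.3077]), -82.1, array([180., 179.]))
(276, 167) [0.659 0.011 0.05 ]
(273, 180) [0.614 0.021 0.041]
(258, 190) [0.58  0.074 0.023]
(280, 195) [ 0.564 -0.005  0.017]
(219, 140) [0.739 0.213 0.105]
(276, 131) [0.788 0.013 0.066]
(339, 139) [ 0.753 -0.207  0.092]
(120, 204) [0.516 0.556 0.057]
(178, 143) [0.741 0.365 0.055]
```

View pics/crop.png

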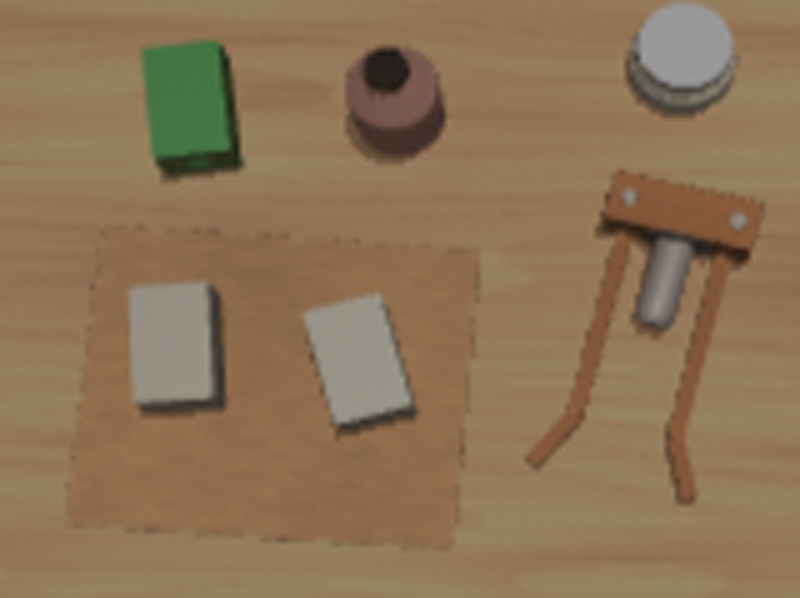

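```bash
python3 - <<'E'
from h import *
im=cv2.imread('pics/scene0.png')
cv2.imwrite('pics/crop2.png',cv2.resize(im[100:250,200:350],(600,600),interpolation=2))
p=camera_params('wrist');s=observe()
c=-p['R'].T@p['t'];R=np.array(s['tool_rot']);print('cam in tool',R.T@(c-s['position']),(p['R']@R).round(3),p['K'].round(0).tolist())
E
```

```text
cam in tool [ 0.07675164  0.00043279 -0.14209322] [[ 0.     1.     0.   ]
 [-0.954  0.    -0.299]
 [-0.299 -0.     0.954]] [[299.0, 0.0, 259.0], [0.0, 299.0, 188.0], [0.0, 0.0, 1.0]]
```

View pics/crop2.png

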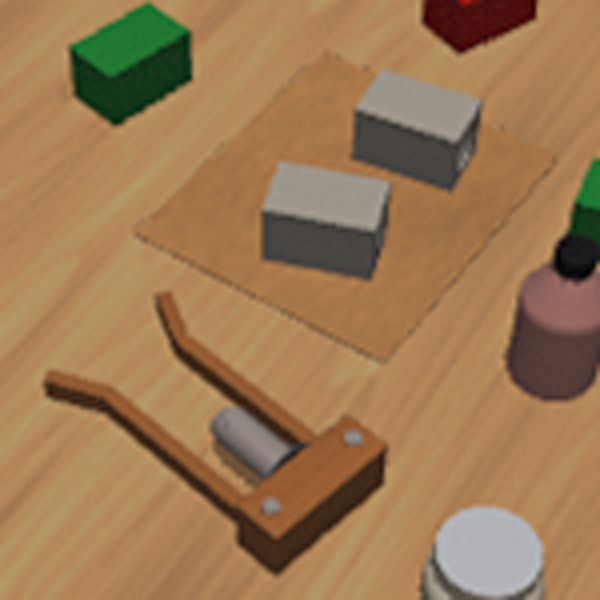

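```bash
python3 - <<'E'
from h import *
print(step([.42,-.08,.25],down(-90)))
E
```

```text
(array([ 0.7631, -0.7138, -0.0373]), array([-0.0004, -0.    ,  0.0891]))
```

```bash
python3 -m handwheel '[[[0.763,-0.714,-0.037],[0,0,0.089]],[[0.763,-0.714,-0.037],[0,0,0.089]],[[0.763,-0.714,-0.037],[0,0,0.089]],[[0.763,-0.714,-0.037],[0,0,0.089]],[[0.763,-0.714,-0.037],[0,0,0.089]],[[0.763,-0.714,-0.037],[0,0,0.089]],[[0.763,-0.714,-0.037],[0,0,0.089]],[[0.763,-0.714,-0.037],[0,0,0.089]],[[0.763,-0.714,-0.037],[0,0,0.089]],[[0.763,-0.714,-0.037],[0,0,0.089]]]' 1 60
python3 - <<'E'
from h import *
from scipy.spatial.transform import Rotation as Ro
print(step([.58,.30,.19],Ro.from_euler('y',30,degrees=True).as_matrix()@down(-90)))
E
```

```text
time_s: 1.1
position: [0.4088, -0.0976, 0.2491]
tool_rot: [[1.0, 0.0, 0.0], [0.0, -1.0, -0.0], [0.0, 0.0, -1.0]]
ft_force: [0.9, -0.9, -0.5]
grip_width: 0.0853
gripper_force: 0.0
(array([ 0.3425, -0.7953,  0.1182]), array([ 0.    , -0.1667,  0.    ]))
```

```bash
python3 -m handwheel '[[[0.34,-0.78,0.118],[0,-0.167,0]],[[0.34,-0.78,0.118],[0,-0.167,0]],[[0.34,-0.78,0.118],[0,-0.167,0]],[[0.34,-0.78,0.118],[0,-0.167,0]],[[0.34,-0.78,0.118],[0,-0.167,0]],[[0.34,-0.78,0.118],[0,-0.167,0]],[[0.34,-0.78,0.118],[0,-0.167,0]],[[0.34,-0.78,0.118],[0,-0.167,0]],[[0.34,-0.78,0.118],[0,-0.167,0]],[[0.34,-0.78,0.118],[0,-0.167,0]]]'
python3 - <<'E'
from h import *
im,d=get_image('wrist');cv2.imwrite('pics/w1.png',im[:,:,::-1])
E
```

```text
time_s: 2.1
position: [0.578, 0.2936, 0.1874]
tool_rot: [[0.864, 0.004, -0.503], [0.004, -1.0, -0.002], [-0.503, 0.0, -0.864]]
ft_force: [-0.4, -0.2, -0.0]
grip_width: 0.0856
gripper_force: 0.0
```

View pics/w1.png

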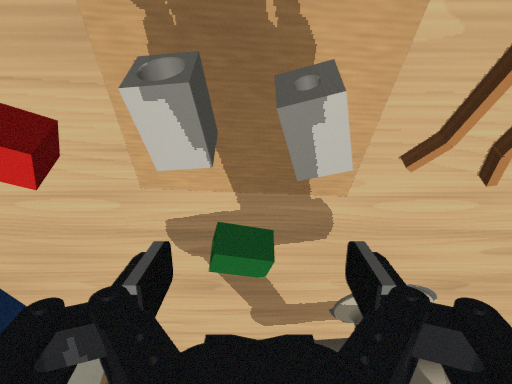

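The wrist view shows the 40 mm socket in the left boot at (162,68), at y≈0.37, and the 22 mm socket in the right boot at (307,83), at y≈0.24. Both open towards +x. I'll take the narrow boot first and measure the gauge from the top image.

```bash
python3 - <<'E'
from h import *
print(step([.5426,.2377,.11],down(-73.1)))
im=cv2.imread('pics/top0.png');d=np.load('pics/top0.npy');p=camera_params('top');X=cloud(p,d)
x,y,z=np.moveaxis(X,-1,0)
box=(x>.45)&(x<.72)&(y>-.07)&(y<.12)
m=box&(z>.043)&(x>.63);v,u=np.nonzero(m);print('block',m.sum(),rect(ray(p,np.c_[u,v],.05)),rect(X[m]))
m=box&(z>.03)&(x<.63)&(x>.56);v,u=np.nonzero(m);print('stub',m.sum(),rect(ray(p,np.c_[u,v],.043)))
hsv=cv2.cvtColor(im,cv2.COLOR_BGR2HSV)
for v,u in((167,276),(190,258),(195,280),(210,230),(230,265)):print(hsv[v,u],z[v,u].round(3))
E
```

```text
(array([0.0174, 0.1077, 0.171 ]), array([-0.0244,  0.1665, -0.091 ]))
block 346 (array([0.657 , 0.0126]), 76.4, array([108.,  55.])) (array([0.6581, 0.0122]), 76.8, array([108.,  54.]))
stub 120 (array([0.6031, 0.0241]), 15.3, array([52., 44.]))
[ 12 142 133] 0.05
[ 13 130 129] 0.023
[ 12 140 129] 0.017
[ 14 120 142] 0.002
[ 18  95 150] 0.001
```

```bash
python3 -m handwheel '[[[0.017,0.108,0.171],[-0.024,0.1665,-0.091]],[[0.017,0.108,0.171],[-0.024,0.1665,-0.091]],[[0.017,0.108,0.171],[-0.024,0.1665,-0.091]],[[0.017,0.108,0.171],[-0.024,0.1665,-0.091]],[[0.017,0.108,0.171],[-0.024,0.1665,-0.091]],[[0.017,0.108,0.171],[-0.024,0.1665,-0.091]],[[0.017,0.108,0.171],[-0.024,0.1665,-0.091]],[[0.017,0.108,0.171],[-0.024,0.1665,-0.091]]]' 1
python3 - <<'E'
from h import *
print(step([.5426,.2377,.02],down(-73.1)))
im,d=get_image('wrist');p=camera_params('wrist');X=cloud(p,d)
cv2.imwrite('pics/w2.png',im[:,:,::-1])
x,y,z=np.moveaxis(X,-1,0)
m=(z>.05)&(z<.066)&(d>0)&(y<.31);v,u=np.nonzero(m);print(m.sum(),rect(ray(p,np.c_[u,v],.059)))
E
```

```text
time_s: 2.95
position: [0.5434, 0.2359, 0.1118]
tool_rot: [[0.958, 0.287, 0.001], [0.287, -0.958, 0.001], [0.001, -0.001, -1.0]]
ft_force: [0.1, 1.0, 0.3]
grip_width: 0.0855
gripper_force: 0.0
(array([-0.0007, -0.0037,  0.1836]), array([-0.0003, -0.0005, -0.0013]))
9812 (array([0.545 , 0.2398]), 16.5, array([91., 56.]))
```

```bash
python3 -m handwheel '[[[0.002,-0.005,0.06],[0,0,0]],[[0.002,-0.005,0.11],[0,0,0]],[[0.002,-0.005,0.15],[0,0,0]],[[0.002,-0.005,0.18],[0,0,0]],[[0.002,-0.005,0.182],[0,0,0]]]' 1
python3 -m handwheel '[[[0,0,0],[0,0,0]],[[0,0,0],[0,0,0]],[[0,0,0],[0,0,0]],[[0,0,0],[0,0,0]],[[0,0,0],[0,0,0]],[[0,0,0],[0,0,0]],[[0,0,0],[0,0,0]]]' 0.3 60
python3 -m handwheel '[[[0,0,-0.08],[0,0,0]],[[0,0,-0.16],[0,0,0]],[[0,0,-0.24],[0,0,0]],[[0,0,-0.3],[0,0,0]],[[0,0,-0.3],[0,0,0]]]'
python3 - <<'E'
from h import *
print(step([.50,-.02,.18],down(-80)));print(step([.5395,-.3043,.18],down(-81.8)))
E
```

```text
time_s: 3.5
position: [0.5426, 0.2388, 0.0186]
tool_rot: [[0.958, 0.288, -0.002], [0.288, -0.958, 0.001], [-0.002, -0.001, -1.0]]
ft_force: [0.3, 0.2, -0.3]
grip_width: 0.0853
gripper_force: 0.0
time_s: 4.2
position: [0.5438, 0.2393, 0.0219]
tool_rot: [[0.958, 0.288, 0.004], [0.288, -0.958, 0.002], [0.005, -0.001, -1.0]]
ft_force: [-0.1, 0.5, 5.8]
grip_width: 0.0549
gripper_force: 64.7
time_s: 4.7
position: [0.5442, 0.2393, 0.1751]
tool_rot: [[0.957, 0.288, 0.01], [0.288, -0.957, 0.003], [0.01, -0.0, -1.0]]
ft_force: [0.2, -0.1, -2.8]
grip_width: 0.0555
gripper_force: 65.4
(array([-0.2341,  0.471 , -0.0124]), array([-0.0003, -0.0032,  0.0376]))
(array([-0.3225,  1.0383, -0.0135]), array([-0.0004, -0.0032,  0.0476]))
```

```bash
python3 -m handwheel '[[[-0.2,0.47,-0.012],[0,0,0.038]],[[-0.2,0.47,-0.012],[0,0,0.038]],[[-0.2,0.47,-0.012],[0,0,0.038]],[[-0.2,0.47,-0.012],[0,0,0.038]],[[-0.2,0.47,-0.012],[0,0,0.038]],[[-0.31,0.9,-0.012],[0,0,0.048]],[[-0.31,0.9,-0.012],[0,0,0.048]],[[-0.31,0.9,-0.012],[0,0,0.048]],[[-0.31,0.9,-0.012],[0,0,0.048]],[[-0.31,0.9,-0.012],[0,0,0.048]]]'
python3 - <<'E'
from h import *
print(step([.5395,-.3043,.07],down(-81.8)));
E
```

```text
time_s: 5.7
position: [0.5232, -0.2401, 0.1742]
tool_rot: [[0.99, 0.138, -0.0], [0.138, -0.99, 0.002], [0.0, -0.002, -1.0]]
ft_force: [0.1, 0.2, -3.3]
grip_width: 0.0553
gripper_force: 65.3
(array([0.0144, 0.1322, 0.208 ]), array([-0.0008, -0.0001, -0.0013]))
```

```bash
python3 -m handwheel '[[[0.014,0.07,0],[0,0,0]],[[0.014,0.132,0.05],[0,0,0]],[[0.014,0.132,0.14],[0,0,0]],[[0.014,0.132,0.2],[0,0,0]],[[0.014,0.132,0.24],[0,0,0]],[[0.014,0.132,0.27],[0,0,0]],[[0.014,0.132,0.29],[0,0,0]],[[0.014,0.132,0.295],[0,0,0]],[[0.014,0.132,0.295],[0,0,0]]]'
python3 -m handwheel '[[[0,0,0],[0,0,0]],[[0,0,0],[0,0,0]],[[0,0,0],[0,0,0]],[[0,0,0],[0,0,0]],[[0,0,0],[0,0,0]]]' 0.95
python3 -m handwheel '[[[0,0,-0.06],[0,0,0]],[[0,0,-0.14],[0,0,0]],[[0,0,-0.24],[0,0,0]],[[0,0,-0.32],[0,0,0]],[[0,0,-0.32],[0,0,0]]]'
python3 - <<'E'
from h import *
im,d=get_image('wrist');p=camera_params('wrist');X=cloud(p,d)
x,y,z=np.moveaxis(X,-1,0)
m=(z>.05)&(z<.08)&(d>0)&(abs(x-.54)<.09)&(abs(y+.3)<.08);print('boot top z',np.median(z[m]),rect(X[m]))
print(step([.5,0,.3],down(-103)))
E
```

```text
time_s: 6.6
position: [0.5406, -0.3007, 0.0281]
tool_rot: [[0.99, 0.141, 0.001], [0.141, -0.99, 0.002], [0.002, -0.002, -1.0]]
ft_force: [0.0, 0.1, -2.3]
grip_width: 0.0554
gripper_force: 65.3
time_s: 7.1
position: [0.5408, -0.3008, 0.0286]
tool_rot: [[0.99, 0.141, 0.002], [0.141, -0.99, 0.001], [0.002, -0.001, -1.0]]
ft_force: [-0.4, 0.3, -0.1]
grip_width: 0.0812
gripper_force: 0.0
time_s: 7.6
position: [0.542, -0.3023, 0.1947]
tool_rot: [[0.99, 0.141, 0.011], [0.141, -0.99, -0.006], [0.01, 0.007, -1.0]]
ft_force: [-0.2, 0.1, -0.7]
grip_width: 0.0813
gripper_force: 0.0
boot top z 0.057992649659232454 (array([ 0.5395, -0.2997]), 8.0, array([90., 56.]))
(array([ 0.0052, -0.608 , -0.2194]), array([ 0.0006, -0.0021,  0.1173]))
```

```bash
python3 -m handwheel '[[[0.06,-0.608,-0.21],[0,0,0.117]],[[0.06,-0.608,-0.21],[0,0,0.117]],[[0.06,-0.608,-0.21],[0,0,0.117]],[[0.06,-0.608,-0.21],[0,0,0.117]],[[0.06,-0.608,-0.21],[0,0,0.117]],[[0.06,-0.608,-0.21],[0,0,0.117]],[[0.06,-0.608,-0.21],[0,0,0.117]],[[0.06,-0.608,-0.21],[0,0,0.117]],[[0.06,-0.608,-0.21],[0,0,0.117]],[[0.06,-0.608,-0.21],[0,0,0.117]]]' 1
python3 - <<'E'
from h import *
im,d=get_image('wrist');p=camera_params('wrist');np.savez('pics/w3.npz',im=im,d=d,**p);X=cloud(p,d)
cv2.imwrite('pics/w3.png',im[:,:,::-1])
x,y,z=np.moveaxis(X,-1,0)
b=(x<.71)&(abs(y)<.13)&(d>0)
m=b&(z>.044)&(z<.056)&(x>.6);m=blob(m,(np.nonzero(m)[1].mean(),np.nonzero(m)[0].mean()));v,u=np.nonzero(m);print('block',m.sum(),rect(ray(p,np.c_[u,v],.05)))
E
```

```text
time_s: 8.65
position: [0.5269, 0.003, 0.2926]
tool_rot: [[0.974, -0.225, -0.0], [-0.225, -0.974, 0.002], [-0.001, -0.002, -1.0]]
ft_force: [0.8, -0.2, 0.6]
grip_width: 0.0853
gripper_force: 0.0
block 3565 (array([0.6645, 0.0111]), 76.9, array([109.,  43.]))
```

View pics/w3.png

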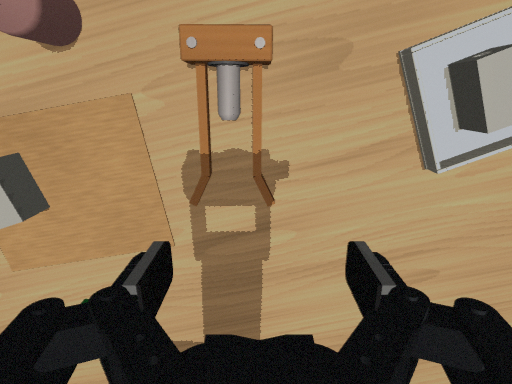

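```bash
python3 - <<'E'
from h import *
w=np.load('pics/w3.npz');im,d=w['im'],w['d'];p={k:w[k] for k in'KRt'}
hsv=cv2.cvtColor(im,cv2.COLOR_RGB2HSV)
g=(hsv[...,1]<60)&(hsv[...,2]>60);c=[]
for r in range(72,114,3):
    u=np.nonzero(g[r,205:252])[0]+205;c.append([(u.min()+u.max())/2,r,np.ptp(u)+1])
c=np.array(c);P=ray(p,c[:,:2],.028);f=np.polyfit(P[:,0],P[:,1],1);print('stub',c[:,2],'head',np.degrees(np.arctan(f[0])),'y at .645',np.polyval(f,.645))
X=cloud(p,d);z=X[...,2];L=[]
for r in range(80,165,5):
    w_=z[r];l=[u for u in range(193,218) if w_[u]>.012];q=[u for u in range(244,270) if w_[u]>.012]
    if l and q:L.append([(max(l)+min(q))/2,r])
P=ray(p,L,.02);f=np.polyfit(P[:,0],P[:,1],1);print('rails',len(L),np.degrees(np.arctan(f[0])),np.polyval(f,.645))
v,u=np.nonzero(g&(np.arange(512)>205)&(np.arange(512)<252)&(np.arange(384)[:,None]>70)&(np.arange(384)[:,None]<130))
print('tip row',v.max(),'tip',ray(p,[[229,v.max()+.5]],.026))
for r in range(18,72,3):print(r,z[r,200].round(3),X[r,200,:2].round(3),hsv[r,200])
E
```

```text
stub [23. 23. 23. 22. 22. 22. 22. 22. 22. 22. 22. 22. 22. 22.] head -14.053963253815642 y at .645 0.015507735909035258
rails 17 -17.98996175485132 0.007056336993843143
tip row 119 tip [[0.57881646 0.031902   0.026     ]]
18 -0.002 [0.711 0.039] [ 17 112 168]
21 -0.001 [0.707 0.04 ] [ 17 105 180]
24 0.048 [0.692 0.035] [ 14 159 133]
27 0.05 [0.689 0.035] [ 14 157 164]
30 0.049 [0.686 0.036] [ 14 152 164]
33 0.049 [0.683 0.037] [ 15 159 164]
36 0.051 [0.68  0.038] [ 14 157 166]
39 0.051 [0.677 0.039] [ 14 152 161]
42 0.049 [0.674 0.04 ] [ 14 160 158]
45 0.05 [0.671 0.041] [ 14 155 163]
48 0.049 [0.668 0.042] [ 15 158 161]
51 0.05 [0.664 0.042] [ 14 157 158]
54 0.05 [0.661 0.043] [ 14 150 158]
57 0.05 [0.658 0.044] [ 14 150 158]
60 0.05 [0.655 0.045] [ 13 157 114]
63 0.019 [0.656 0.051] [ 14 174  79]
66 0.019 [0.652 0.052] [ 14 156 160]
69 0.021 [0.649 0.053] [ 14 151 162]
```

```bash
python3 - <<'E'
from h import *
print(step([.555,.371,.13],down(-84)))
E
```

```text
(array([-0.1112, -0.7294,  0.3269]), array([-0.0006,  0.    , -0.1058]))
```

```bash
python3 -m handwheel '[[[-0.11,-0.729,0.327],[0,0,-0.106]],[[-0.11,-0.729,0.327],[0,0,-0.106]],[[-0.11,-0.729,0.327],[0,0,-0.106]],[[-0.11,-0.729,0.327],[0,0,-0.106]],[[-0.11,-0.729,0.327],[0,0,-0.106]],[[-0.11,-0.729,0.327],[0,0,-0.106]],[[-0.11,-0.729,0.327],[0,0,-0.106]],[[-0.11,-0.729,0.327],[0,0,-0.106]],[[-0.11,-0.729,0.327],[0,0,-0.106]],[[-0.11,-0.729,0.327],[0,0,-0.106]]]' 1
python3 - <<'E'
from h import *
im,d=get_image('wrist');p=camera_params('wrist');X=cloud(p,d)
x,y,z=np.moveaxis(X,-1,0)
m=(z>.05)&(z<.066)&(d>0)&(y>.3)&(y<.45)&(x>.48)&(x<.64);v,u=np.nonzero(m);c,a,s=rect(ray(p,np.c_[u,v],.059));print(m.sum(),c,a,s)
print(step([*c,.03],down(a-90)))
E
```

```text
time_s: 9.7
position: [0.5554, 0.3716, 0.1293]
tool_rot: [[0.994, 0.107, -0.0], [0.107, -0.994, 0.0], [-0.0, -0.0, -1.0]]
ft_force: [0.3, -0.2, 0.3]
grip_width: 0.0853
gripper_force: 0.0
8413 [0.5555 0.3701] 5.2 [91. 56.]
(array([-0.001 ,  0.0014,  0.2009]), array([-0.0002, -0.0004,  0.0049]))
```

```bash
python3 -m handwheel '[[[0,0.001,0.06],[0,0,0.005]],[[0,0.001,0.12],[0,0,0.005]],[[0,0.001,0.17],[0,0,0.005]],[[0,0.001,0.198],[0,0,0.005]],[[0,0.001,0.199],[0,0,0.005]],[[0,0.001,0.199],[0,0,0.005]]]' 1
python3 -m handwheel '[[[0,0,0],[0,0,0]],[[0,0,0],[0,0,0]],[[0,0,0],[0,0,0]],[[0,0,0],[0,0,0]],[[0,0,0],[0,0,0]],[[0,0,0],[0,0,0]],[[0,0,0],[0,0,0]]]' 0.3 60
python3 -m handwheel '[[[0,0,-0.08],[0,0,0]],[[0,0,-0.16],[0,0,0]],[[0,0,-0.24],[0,0,0]],[[0,0,-0.26],[0,0,0]],[[0,0,-0.26],[0,0,0]]]'
python3 - <<'E'
from h import *
a=np.radians(-13.5);ax=np.array([np.cos(a),np.sin(a)]);r=np.array([.6465,.0153])
for k in(.045,.17,.30):print(k,r-k*ax)
print(step([*(r-.30*ax),.15],down(-103.5)))
E
```

```text
time_s: 10.35
position: [0.5565, 0.371, 0.0329]
tool_rot: [[0.996, 0.09, 0.004], [0.09, -0.996, 0.002], [0.004, -0.002, -1.0]]
ft_force: [0.2, 0.3, 0.8]
grip_width: 0.0855
gripper_force: 0.0
time_s: 11.05
position: [0.5562, 0.3717, 0.0331]
tool_rot: [[0.996, 0.091, 0.004], [0.091, -0.996, 0.002], [0.005, -0.002, -1.0]]
ft_force: [0.1, -0.7, 6.9]
grip_width: 0.0546
gripper_force: 65.6
time_s: 11.55
position: [0.5556, 0.3715, 0.1631]
tool_rot: [[0.996, 0.091, 0.005], [0.091, -0.996, 0.003], [0.005, -0.002, -1.0]]
ft_force: [-0.4, 0.3, -1.9]
grip_width: 0.055
gripper_force: 64.7
0.045 [0.60274335 0.02580504]
0.17 [0.48119711 0.05498571]
0.3 [0.35478902 0.08533361]
(array([-0.4524,  0.5333,  0.0225]), array([-0.001 , -0.0015,  0.1041]))
```

```bash
python3 -m handwheel '[[[-0.26,0.6,0.02],[0,0,0.104]],[[-0.26,0.6,0.02],[0,0,0.104]],[[-0.26,0.6,0.02],[0,0,0.104]],[[-0.26,0.6,0.02],[0,0,0.104]],[[-0.26,0.6,0.02],[0,0,0.104]],[[-0.26,0.6,0.02],[0,0,0.104]],[[-0.26,0.6,0.02],[0,0,0.104]],[[-0.26,0.6,0.02],[0,0,0.104]],[[-0.26,0.6,0.02],[0,0,0.104]],[[-0.26,0.6,0.02],[0,0,0.104]]]'
python3 - <<'E'
from h import *
a=np.radians(-13.5);ax=np.array([np.cos(a),np.sin(a)]);r=np.array([.6465,.0153])
print(step([*(r-.20*ax),.032],down(-103.5)))
im,d=get_image('wrist');p=camera_params('wrist');X=cloud(p,d);z=X[...,2];R=np.array(observe()['tool_rot']);P=np.array(observe()['position'])
T=(X-P)@R   # tool frame: where does the boot's top sit
m=(abs(T[...,2]+.028)<.008)&(abs(T[...,0])<.07)&(abs(T[...,1])<.05)&(d>0)
v,u=np.nonzero(m);print('boot in tool',m.sum(),rect(T[m]),np.median(T[m][:,2]))
E
```

```text
time_s: 12.55
position: [0.4531, 0.0614, 0.15]
tool_rot: [[0.973, -0.232, 0.0], [-0.232, -0.973, 0.002], [0.0, -0.002, -1.0]]
ft_force: [-0.4, -0.4, -1.6]
grip_width: 0.055
gripper_force: 64.7
(array([-2.40e-03, -2.00e-04,  2.36e-01]), array([-0.0007, -0.    ,  0.0003]))
boot in tool 21530 (array([0.0027, 0.0002]), 0.2, array([83., 83.])) -0.025454555114701505
```

```bash
python3 -m handwheel '[[[-0.002,0,0.08],[0,0,0]],[[-0.002,0,0.15],[0,0,0]],[[-0.002,0,0.2],[0,0,0]],[[-0.002,0,0.225],[0,0,0]],[[-0.002,0,0.235],[0,0,0]],[[-0.002,0,0.235],[0,0,0]],[[-0.002,0,0.235],[0,0,0]]]'
python3 - <<'E'
from h import *
a=np.radians(-13.5);ax=np.array([np.cos(a),np.sin(a)]);r=np.array([.6465,.0153])
im,d=get_image('wrist');p=camera_params('wrist');cv2.imwrite('pics/w4.png',im[:,:,::-1])
for k in(.12,.045):print(step([*(r-k*ax),.032],down(-103.5)))
E
```

```text
time_s: 13.3
position: [0.453, 0.0614, 0.0338]
tool_rot: [[0.973, -0.232, 0.003], [-0.232, -0.973, 0.001], [0.003, -0.002, -1.0]]
ft_force: [0.1, 0.5, -0.4]
grip_width: 0.055
gripper_force: 64.8
(array([ 0.1577, -0.0008,  0.0044]), array([-0.0007, -0.001 ,  0.0002]))
(array([ 0.3077, -0.0007,  0.0049]), array([-0.0007, -0.001 ,  0.0002]))
```

View pics/w4.png

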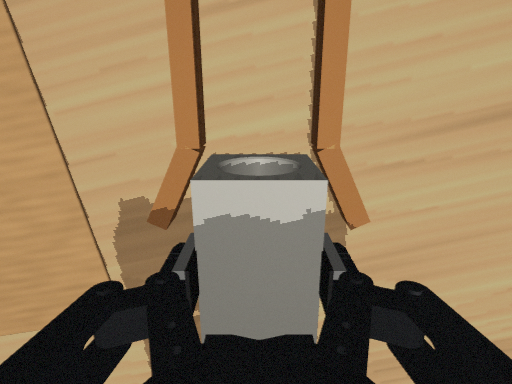

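The view shows the boot's front edge centred at u≈259. The rails are centred at about 258, so I can push in.

```bash
python3 -m handwheel '[[[0.05,0,0.002],[0,0,0]],[[0.1,0,0.003],[0,0,0]],[[0.14,0,0.003],[0,0,0]],[[0.16,0,0.003],[0,0,0]],[[0.16,0,0.003],[0,0,0]]]'
python3 -m handwheel '[[[0.03,0,0],[0,0,0]],[[0.06,0,0],[0,0,0]],[[0.09,0,0],[0,0,0]],[[0.11,0,0],[0,0,0]],[[0.125,0,0],[0,0,0]],[[0.132,0,0],[0,0,0]],[[0.132,0,0],[0,0,0]]]'
python3 - <<'E'
from h import *
a=np.radians(-13.5);ax=np.array([np.cos(a),np.sin(a)]);r=np.array([.6465,.0153])
print(step([*(r-.045*ax),.032],down(-103.5)))
E
```

```text
time_s: 13.85
position: [0.5311, 0.0422, 0.0323]
tool_rot: [[0.972, -0.233, 0.003], [-0.233, -0.972, 0.001], [0.003, -0.002, -1.0]]
ft_force: [-0.4, -0.6, -1.4]
grip_width: 0.055
gripper_force: 64.8
time_s: 14.55
position: [0.5943, 0.0271, 0.0319]
tool_rot: [[0.972, -0.233, 0.002], [-0.233, -0.972, 0.002], [0.001, -0.002, -1.0]]
ft_force: [-0.6, -0.0, -1.4]
grip_width: 0.0553
gripper_force: 64.8
(array([ 0.017 , -0.0014, -0.0001]), array([-0.0006, -0.0004,  0.0001]))
```

```bash
python3 -m handwheel '[[[0.006,0,0],[0,0,0]],[[0.011,0,0],[0,0,0]],[[0.014,0,0],[0,0,0]],[[0.014,0,0],[0,0,0]]]'
python3 -m handwheel '[[[0.002,0,0],[0,0,0]],[[0.004,0,0],[0,0,0]],[[0.004,0,0],[0,0,0]]]'
```

```text
time_s: 14.95
position: [0.6014, 0.0254, 0.032]
tool_rot: [[0.972, -0.233, 0.002], [-0.233, -0.972, 0.002], [0.002, -0.002, -1.0]]
ft_force: [-0.4, -0.5, -1.5]
grip_width: 0.0546
gripper_force: 64.8
time_s: 15.25
position: [0.6033, 0.0249, 0.0321]
tool_rot: [[0.972, -0.233, 0.002], [-0.233, -0.972, 0.002], [0.002, -0.002, -1.0]]
ft_force: [-0.3, -0.5, -1.8]
grip_width: 0.0548
gripper_force: 64.8
```

```bash
python3 -m handwheel '[[[0.002,0,0],[0,0,0]],[[0.004,0,0],[0,0,0]],[[0.004,0,0],[0,0,0]]]'
python3 -m handwheel '[[[0.002,0,0],[0,0,0]],[[0.004,0,0],[0,0,0]],[[0.004,0,0],[0,0,0]]]'
```

```text
time_s: 15.55
position: [0.6046, 0.0246, 0.0319]
tool_rot: [[0.972, -0.233, 0.0], [-0.233, -0.972, 0.002], [-0.0, -0.002, -1.0]]
ft_force: [-3.8, 0.7, -0.0]
grip_width: 0.0548
gripper_force: 65.1
time_s: 15.85
position: [0.6045, 0.0246, 0.0319]
tool_rot: [[0.973, -0.233, -0.004], [-0.233, -0.973, 0.002], [-0.005, -0.001, -1.0]]
ft_force: [-13.3, 1.6, 7.0]
grip_width: 0.0548
gripper_force: 65.9
```

Contact with the stop: TCP x has stalled and the force is rising. I'll release, back off upward and check.

```bash
python3 -m handwheel '[[[-0.003,0,0],[0,0,0]],[[-0.003,0,0],[0,0,0]],[[-0.003,0,0],[0,0,0]],[[-0.003,0,0],[0,0,0]],[[-0.003,0,0],[0,0,0]],[[-0.003,0,0],[0,0,0]]]' 0.95
python3 -m handwheel '[[[0,0,-0.06],[0,0,0]],[[0,0,-0.14],[0,0,0]],[[0,0,-0.24],[0,0,0]],[[-0.04,0,-0.34],[0,0,0]],[[-0.12,0,-0.42],[0,0,0]],[[-0.16,0,-0.44],[0,0,0]],[[-0.16,0,-0.44],[0,0,0]]]'
python3 - <<'E'
from h import *
im,d=get_image('wrist');p=camera_params('wrist');cv2.imwrite('pics/w5.png',im[:,:,::-1]);X=cloud(p,d)
x,y,z=np.moveaxis(X,-1,0);hsv=cv2.cvtColor(im,cv2.COLOR_RGB2HSV)
m=(abs(z-.055)<.008)&(d>0)&(hsv[...,1]<60)&(abs(x-.6)<.08)&(abs(y-.03)<.06)
v,u=np.nonzero(m);c,a,s=rect(ray(p,np.c_[u,v],.056));print(c,a,s,np.median(z[m]))
m=(abs(z-.05)<.006)&(d>0)&(hsv[...,1]>90)&(x>.6)&(x<.72)&(abs(y)<.09);v,u=np.nonzero(m);print(rect(ray(p,np.c_[u,v],.05)))
im,d=get_image('top');cv2.imwrite('pics/top9.png',im[:,:,::-1])
E
```

```text
time_s: 16.45
position: [0.6058, 0.0243, 0.0321]
tool_rot: [[0.972, -0.233, 0.002], [-0.233, -0.972, 0.002], [0.002, -0.002, -1.0]]
ft_force: [0.0, -0.2, -0.0]
grip_width: 0.081
gripper_force: 0.0
time_s: 17.15
position: [0.526, 0.0434, 0.2554]
tool_rot: [[0.973, -0.232, 0.007], [-0.232, -0.973, 0.001], [0.007, -0.003, -1.0]]
ft_force: [0.2, 0.1, -1.1]
grip_width: 0.0811
gripper_force: 0.0
[0.6152 0.0242] -12.8 [114.  86.] 0.05340049678565635
(array([0.6658, 0.0109]), 76.5, array([108.,  38.]))
```

View pics/w5.png

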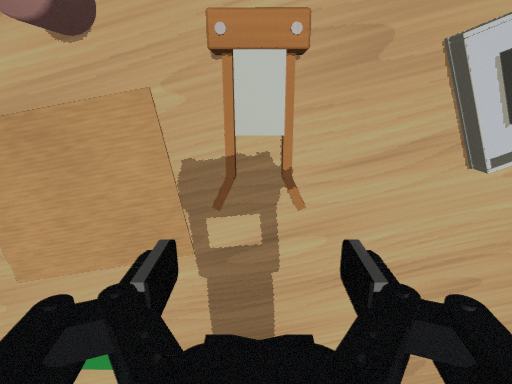

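The view shows the boot square in the lane, with its open end flush against the stop at v≈49 and no gap. The narrow boot measured flat in the tray earlier, so I'm handing in.

```bash
python3 -c "from rig import *;print(close_job())"
```

```text
the job is handed in; nothing more can be done
None
```

I handed in the job at about 17 s, and no verdict came back: the wide-socket boot is fully home on the stub against the stop, the narrow one lies flat in the tray, and the flask, carton and jar were not touched.

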